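Clear the games board into its tray

TASK

The game is over: sweep all four flat stone counters off the games board into the open wooden tray standing against its edge, pushing them across the board with your fingertips and without picking any up. Leave the little pebble stack and the candle cup standing where they are on the board, and leave the mug alone.

Things in the scene. Friction and masses are not known exactly. Their poses are not given: they have to be found in the camera images.
- board: games board: fixed rectangular wooden slab, 240 mm along its x, 250 mm along its y, 30 mm high, flat top without rim, thin inlaid lines that are level with the top. Origin: centre of its underside, on the table. The tray stands against either its +y or its -y edge.
- tray: fixed open tray of pale plywood, outside 240 mm along x, 100 mm along y, 28 mm high (its rim is 2 mm lower than the board's top), walls 4 mm, inner floor 4 mm above the table. One long wall touches the board's +y or -y edge (it may be either); its axes are parallel to the board's. Origin: centre of its underside, 175 mm from the board's centre.
- book: fixed closed paperback lying on the table at the board's other side edge, across the board from the tray, 200 x 96 x 20 mm, parallel to the board. Origin: centre of its underside.
- counter1: flat round disc of polished pale stone, 34 mm across, 10 mm thick, about 22 g (varies), lying flat on the games board and free to slide or spin (several look alike). Origin: centre of its underside; z axis up. It lies in the strip near the robot (board x -95 to -75 mm).
- counter2: flat round disc of polished pale stone, 34 mm across, 10 mm thick, about 22 g (varies), lying flat on the games board and free to slide or spin (several look alike). Origin: centre of its underside; z axis up. It lies between the pebble stack and the candle cup, near the middle of the board; one of them stands between it and the tray, so it must first be pushed along the board's x, out of the gap.
- counter3: flat round disc of polished pale stone, 34 mm across, 10 mm thick, about 22 g (varies), lying flat on the games board and free to slide or spin (several look alike). Origin: centre of its underside; z axis up. It lies in the strip far from the robot (board x 58 to 92 mm).
- counter4: flat round disc of polished pale stone, 34 mm across, 10 mm thick, about 22 g (varies), lying flat on the games board and free to slide or spin (several look alike). Origin: centre of its underside; z axis up. It lies in the strip far from the robot (board x 58 to 92 mm).
- stack: ornament of three rounded pebbles piled on a round wooden foot, one loose piece, 40 mm across, 56 mm tall, 150 g, standing on the board near its middle line (board x about -20 to 0 mm, 70 to 90 mm to one side in y). Not to be moved. Origin: centre of its underside.
- candle: small grey stone candle cup (open, empty), loose, 42 mm across, 50 mm tall, 130 g, standing on the board on the other side of its middle from the pebble stack. Not to be moved. Origin: centre of its underside.
- mug: white mug, loose, 80 mm across, 90 mm tall, 300 g, on the table to the robot's right of the board. Not to be moved. Origin: centre of its underside.
Things that resemble listed ones, but are neither listed nor needed, are in the scene too. What is shaped like the counter3 but purple is not meant. What is shaped like the counter4 but blue or green is not meant.

How it is judged (in metres and radians):
At the end, for the whole second after the job is handed in: All four counters lie at rest inside the tray: the centre of each counter's underside is between the tray's inner walls and below its rim (lying flat, overlapping or leaning all count). The pebble stack, the candle cup and the mug stand upright (within 0.2 rad) within 25 mm of where they began (x of counter1 in the frame of tray between -0.116 and 0.116 m and y of counter1 in the frame of tray between -0.046 and 0.046 m and z of each of counter1, counter2, counter3, counter4 in the frame of tray below 0.028 m and linear speed of each of counter1, counter2, counter3, counter4 below 0.02 m/s and x of counter2 in the frame of tray between -0.116 and 0.116 m and y of counter2 in the frame of tray between -0.046 and 0.046 m and x of counter3 in the frame of tray between -0.116 and 0.116 m and y of counter3 in the frame of tray between -0.046 and 0.046 m and x of counter4 in the frame of tray between -0.116 and 0.116 m and y of counter4 in the frame of tray between -0.046 and 0.046 m and angle between each of stack, candle, mug's own z axis and vertical below 0.2 rad and distance of each of stack, candle, mug from where it was at the start of the episode below 0.025 m); the robot touches nothing.
It fails at once if a counter is picked up: its underside's centre rises more than 25 mm above the board's top (height (world z) of any of counter1, counter2, counter3, counter4 above 0.055 m).
It fails at once if the pebble stack, the candle cup or the mug is tipped (over 0.5 rad), pushed more than 25 mm or lifted (angle between any of stack, candle, mug's own z axis and vertical above 0.5 rad or distance of any of stack, candle, mug from where it was at the start of the episode above 0.025 m).
It also fails if it takes over 64 s, if anything falls off the work surface, if the arm or the gripper's body presses on something with over 40 N, if the wrist force passes 120 N, or if a joint passes its speed limit or range.

ROBOT

A 7-joint arm with a two-finger parallel gripper is mounted at the origin on the work surface. World frame = base frame: x ahead of the robot, y to its left, z up, the work surface at z = 0. Lengths are in mm, angles in rad, forces in N, time in s.
With the tool pointing down it reaches from about 400 to 850 mm from the base axis. Payload 6.9 kg.
Tool frame: the origin (TCP) lies midway between the tips of the shut fingers; the grasp point (between the pads) lies hold_point_z behind it (hold_point_z is the distance from the TCP to the grasp point, in mm); z points along the fingers, y is the line along which they close (so a half turn about z gives the same grasp; the last joint's range is limited). The gripper opens to 85 mm and grips with 20 to 120 N. Pads are 22 mm wide; open, the fingers measure 114 mm over their backs; the gripper's body (76 mm by 85 mm) begins 54 mm behind the grasp point. The pads swing forward as they close: fully open they stand 13 mm farther back than shut.
Start: joints at [1.425, 0.507, -0.238, 1.5, 0.126, 1.149, -0.155], TCP at [155.688, -605.287, 231.275] pointing down, gripper open.
Joint ranges: [-3.08, 3.08], [-0.24, 2.05], [-1.43, 1.35], [0, 2.5], [-1.52, 4.66], [0.17, 1.96], [-2.89, 2.89]. Speed limits (rad/s): [2.39, 2.39, 3.14, 3.14, 3.14, 3.14, 3.14].

INTERFACE

Orientations are given as a 3x3 rotation matrix whose columns are the frame's x, y, z axes.
In Python, from rig import * gives the robot as it stands. The module is installed in compiled form; this text tells all that it offers.
- The arm moves only by the tool send_rows, never from a script. Its argument "commands" is a list of rows, each a list of 7 numbers: the shift along the tool's x, y, z in m, then the turn, a rotation vector about the tool's x, y, z in rad, then the closure in counts, from 0 (fully open) to 255 (shut). In form: [[dx, dy, dz, wx, wy, wz, gripper], ...]. A call has 1 to 20 rows; each row shifts and turns the commanded pose from where the row before left it, along the tool's axes as they then stand; what a row does not reach is not made up. A row lasts 1/10 s, in which the tool goes at most 50 mm and 8.59 degrees, less where a joint would pass 70% of its speed; a pose out of reach is approached as far as the arm can. A call is refused whole if a number of a shift passes 0.05 or a number of a turn 0.15, either way. A call with a gripper value outside its range is refused whole. The fingers move at their own pace and stop on an object; "force" is the grip in N (left out, the last holds). Time passes only in rows, so rows that do not move let the fingers close. It gives the time, the measured TCP pose, the force, the opening and the grip force at its end, in the units of the state.
- get_obs(): the state, without advancing time (a new reading comes with each control period).
- capture(name): name is "scene" or "top"; returns a dict with "pixels" (400x640x3 uint8, blue, green, red), "z_map" (400x640 float32, mm along the optical axis (not along the pixel's ray), 0 where there is no reading), "fx", "fy", "cx", "cy" (pixels), "T" (4x4, takes a point from camera to world coordinates). Camera axes: x right, y down, z forward; pixel columns grow to the right and rows downward; lengths in mm; the calibration is good to about 2 mm. A picture is of the moment at which its call begins.
- job_done(): hands the job in; it is judged then, once.
The state is a dict: "time": time; "qpos": joint angles; "joint_velocities": joint speeds; "tau": joint torques, N m; "eef_pos": TCP position; "eef_rot": TCP orientation; "force": force on the tool from outside, world axes, zero at the start; "wrist_torque": the same for the moment, N m; "grip_width": finger opening in mm; "gripper_force": force on a finger pad.
Only numpy, scipy, OpenCV 4.12 (cv2) and the standard library are available. Lean on these libraries where they do the work, as an engineer would, in place of code of your own. Each camera call takes 0.05 s, during which the arm holds its last target. There are 200 camera calls.

## Working session

There is one attempt and no reset: what is moved stays moved. The work goes in short steps, Python scripts to look and compute and a tool call to move; the robot and the scene stay as the last step left them, time stands still between calls to the robot, and variables do not carry over. Pictures are saved under pics/ and viewed, at most 10 in all, crops included, and the job is handed in when it is done.

Besides the shell and the picture viewer there is one more tool, called after ">>>" as name(argument=value, ...), one argument or row to a line, values as JSON. send_rows: Moves the arm, as the interface text tells. Its arguments: {"type":"object","properties":{"commands":{"type":"array","items":{"type":"array","items":{"type":"number"}}},"force":{"type":"number"}},"required":["commands"]}

```bash
mkdir -p pics; python3 - <<'E'
from rig import *
import cv2,numpy as np,pickle
o=get_obs();print(o)
for n in("top","scene"):
    c=capture(n);pickle.dump(c,open(n+".pkl","wb"));cv2.imwrite(f"pics/{n}0.png",c["pixels"]);print(n,c["fx"],c["cx"],c["cy"],np.round(c["T"],3).tolist())
E
```

```text
{'time': 0.0, 'qpos': array([ 1.42446495,  0.50833104, -0.23752468,  1.50113876,  0.12569798,
        1.1488894 , -0.15479958]), 'joint_velocities': array([ 0.00125358,  0.00134541, -0.00050761, -0.00041808,  0.00145783,
       -0.00061722,  0.00131524]), 'tau': array([-4.18000245e-04, -6.20593929e+01, -2.18729809e+00, -2.49647856e+01,
        1.27196952e-02,  1.16557663e-02,  1.40605437e-05]), 'eef_pos': array([ 155.53636566, -604.81854713,  230.4318381 ]), 'eef_rot': array([[ 9.68453344e-01,  2.49194494e-01, -4.73476862e-04],
       [ 2.49194941e-01, -9.68451830e-01,  1.71318030e-03],
       [-3.16244360e-05, -1.77712323e-03, -9.99998420e-01]]), 'force': array([-0.91649205, -0.2812789 , -0.72438281]), 'wrist_torque': array([ 0.02087827,  0.00520525, -0.00716213]), 'gripper_force': 0.0, 'grip_width': 85.39669764076126}
top 362.97117708730093 320.05269216007156 204.13840799462957 [[-0.005, -0.998, 0.06, 606.529], [-1.0, 0.005, -0.002, -135.73], [0.002, -0.06, -0.998, 858.58], [0.0, 0.0, 0.0, 1.0]]
scene 438.9648459466732 323.72307224411907 194.08910769581473 [[-0.696, 0.615, -0.371, 973.674], [0.718, 0.601, -0.351, 219.838], [0.007, -0.511, -0.86, 861.56], [0.0, 0.0, 0.0, 1.0]]
```

View pics/top0.png

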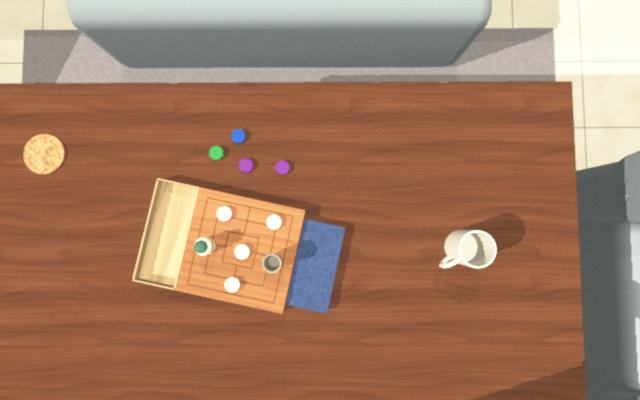

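View pics/scene0.png

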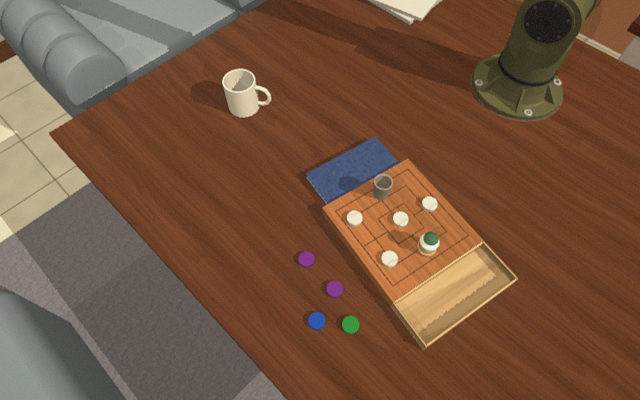

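The top view shows the board around (240,250), with the tray on its left (+y) side at (165,235). The white counters are at (224,213), (274,222), (242,252) and (232,285). The stack is at (203,246), the candle at (272,263) and the mug at (470,248).

```bash
cat > h.py <<'E'
import cv2,numpy as np
def ray(c,u,v,z):
    d=np.array([(u-c["cx"])/c["fx"],(v-c["cy"])/c["fy"],1]);T=c["T"];w=T[:3,:3]@d;p=T[:3,3]
    return (p+w*(z-p[2])/w[2])[:2]
def white(c,zt=40,box=(130,345,170,320)):
    a,b,t,d=box
    h=cv2.cvtColor(c["pixels"],cv2.COLOR_BGR2HSV)
    m=((h[...,1]<60)&(h[...,2]>185)).astype(np.uint8);k=np.zeros_like(m);k[t:d,a:b]=m[t:d,a:b]
    n,_,s,ce=cv2.connectedComponentsWithStats(k)
    return [(ce[i].round(1),s[i,4],ray(c,*ce[i],zt).round(1)) for i in range(1,n) if s[i,4]>25]
E
python3 - <<'E'
from h import *
import pickle
t=pickle.load(open("top.pkl","rb"))
for w in white(t):print(*w)
h=cv2.cvtColor(t["pixels"],cv2.COLOR_BGR2HSV)
for q in [(200,192),(300,212),(210,290),(280,300),(160,210),(185,215),(140,230)]:print(q,h[q[1],q[0]],t["z_map"][q[1],q[0]])
# height map -> world z
v,u=np.mgrid[0:400,0:640];Z=t["z_map"]
P=np.stack([(u-t["cx"])/t["fx"]*Z,(v-t["cy"])/t["fy"]*Z,Z],-1)@t["T"][:3,:3].T+t["T"][:3,3]
m=((P[...,2]>15)&(P[...,2]<60)&(Z>0)).astype(np.uint8);m[:, :120]=0;m[:,360:]=0;m[:170]=0
m=cv2.morphologyEx(m,cv2.MORPH_CLOSE,np.ones((5,5)))
pts=P[m>0];print(len(pts))
b=((P[...,2]>26)&(P[...,2]<34)&(Z>0)&(h[...,1]>100)&(h[...,0]<20)&(m>0))
b=cv2.morphologyEx(b.astype(np.uint8),cv2.MORPH_OPEN,np.ones((3,3)))
r=cv2.minAreaRect(P[b>0][:,:2].astype(np.float32));print("board",r,np.median(P[b>0][:,2]))
for nm,lo,box in(("stack",62,(185,225,225,270)),("candle",60,(255,290,245,280)),("mug",60,(430,510,220,280))):
    a,bb,c,d=box;k=np.zeros_like(m);k[c:d,a:bb]=(P[c:d,a:bb,2]>lo);q=P[k>0];print(nm,len(q),q.min(0).round(),q.max(0).round(),cv2.minEnclosingCircle(q[:,:2].astype(np.float32)))
bl=(h[...,0]>100)&(h[...,0]<125)&(h[...,1]>100)&(u>285)&(u<350)&(v>210)&(v<315)
print("book",cv2.minAreaRect(P[bl][:,:2].astype(np.float32)),np.median(P[bl][:,2]))
E
```

```text
[223.8 213.2] 185 [636.2  79.6]
[273.4 221.6] 186 [616.7 -32.3]
[174.8 255.6] 92 [541.7 188.1]
[205.2 245.8] 124 [563.2 120.6]
[241.5 251.4] 189 [550.3  38.9]
[276.3 261.5] 52 [527.6 -39.1]
[231.7 284.3] 192 [477.6  60.3]
(200, 192) [ 15 136 246] 833.9075
(300, 212) [ 14 137 246] 826.831
(210, 290) [ 13 143 232] 819.2685
(280, 300) [ 14 139 245] 817.2351
(160, 210) [ 18 102 233] 856.8693
(185, 215) [ 24  73 253] 856.1203
(140, 230) [ 10 147 142] 855.4663
15968
board ((553.2291259765625, 44.6175537109375), (251.87164306640625, 240.05227661132812), 77.47142791748047) 29.36929809026867
stack 263 [ 545. -136.   63.] [607. 136. 859.] ((586.5491943359375, 0.0592041015625), 137.2510986328125)
candle 156 [ 509. -136.   60.] [607. -15. 859.] ((560.8736572265625, -77.46504211425781), 74.02177429199219)
mug 691 [ 516. -508.   60.] [ 607. -136.  859.] ((573.9345703125, -320.8984375), 188.01573181152344)
book ((515.7760620117188, -125.69010925292969), (88.93010711669922, 193.6764373779297), 77.3752212524414) 19.298372317495534
```

>>> send_rows(
  commands=[
    [0, 0, 0, 0, 0, 0.1175, 190],
    [0, 0, 0, 0, 0, 0.1175, 190],
    [0, 0, 0, 0, 0, 0.1175, 190],
    [0, 0, 0, 0, 0, 0.1175, 190],
    [0, 0, 0, 0, 0, 0, 190],
  ],
  force=30,
)

```text
time: 0.6
eef_pos: [155.7, -605.0, 230.8]
eef_rot: [[0.976, -0.218, -0.0], [-0.218, -0.976, 0.001], [-0.001, -0.001, -1.0]]
force: [-0.4, -0.8, -0.1]
grip_width: 21.4
gripper_force: 0.0
```

```bash
cat >> h.py <<'E'
C=np.array([553.2,44.6]);th=np.radians(-12.53);B=np.array([[np.cos(th),np.sin(th)],[-np.sin(th),np.cos(th)]])
def bd(p):return (B@(np.asarray(p)[:2]-C)).round(1)
def st():
    from rig import get_obs
    o=get_obs();R=o["eef_rot"];print("t",round(o["time"],2),"board xy",bd(o["eef_pos"]),"z",o["eef_pos"][2].round(1),"yaw",np.degrees(np.arctan2(R[1,0],R[0,0])).round(2),"tilt",R[:2,2].round(4),"w",round(o["grip_width"],1),"F",o["force"].round(1),"q",o["qpos"].round(2))
E
python3 - <<'E'
from h import *
import pickle
t=pickle.load(open("top.pkl","rb"))
for w in white(t):print(w[0],bd(w[2]))
v,u=np.mgrid[0:400,0:640];Z=t["z_map"]
P=np.stack([(u-t["cx"])/t["fx"]*Z,(v-t["cy"])/t["fy"]*Z,Z],-1)@t["T"][:3,:3].T+t["T"][:3,3]
for nm,lo,hi,(a,b,c,d) in(("stack",45,90,(185,225,225,270)),("candle",65,90,(255,290,245,280)),("mug",75,100,(430,510,220,280))):
    q=P[c:d,a:b][(P[c:d,a:b,2]>lo)&(P[c:d,a:b,2]<hi)&(Z[c:d,a:b]>0)];(x,y),r=cv2.minEnclosingCircle(q[:,:2].astype(np.float32));print(nm,len(q),bd((x,y)),(x,y),r)
st()
E
```

```text
[223.8 213.2] [73.4 52.2]
[273.4 221.6] [ 78.7 -61.3]
[174.8 255.6] [-42.4 137.6]
[205.2 245.8] [-6.7 76.4]
[241.5 251.4] [-1.6 -6.2]
[276.3 261.5] [ -6.8 -87.3]
[231.7 284.3] [-77.2  -1.1]
stack 276 [-5.8 73.4] (563.452880859375, 117.48854064941406) 19.611845016479492
candle 137 [ -7.6 -82.5] (527.9066772460938, -34.296630859375) 20.373428344726562
mug 425 [ 106.1 -493.9] (549.6580810546875, -460.53887939453125) 50.2453727722168
t 0.6 board xy [-247.1 -720.4] z 230.8 yaw -12.59 tilt [-0.0005  0.0009] w 21.4 F [-0.4 -0.8 -0.1] q [ 1.35  0.5  -0.12  1.5   0.06  1.14 -0.57]
```

>>> send_rows(
  commands=[
    [0.01, -0.0357, 0, 0, 0, 0, 190],
    [0.01, -0.0357, 0, 0, 0, 0, 190],
    [0.01, -0.0357, 0, 0, 0, 0, 190],
    [0.01, -0.0357, 0, 0, 0, 0, 190],
    [0.01, -0.0357, 0, 0, 0, 0, 190],
    [0.01, -0.0357, 0, 0, 0, 0, 190],
    [0.01, -0.0357, 0, 0, 0, 0, 190],
    [0.01, -0.0357, 0, 0, 0, 0, 190],
    [0.01, -0.0357, 0, 0, 0, 0, 190],
    [0.01, -0.0357, 0, 0, 0, 0, 190],
    [0.01, -0.0357, 0, 0, 0, 0, 190],
    [0.01, -0.0357, 0, 0, 0, 0, 190],
    [0.01, -0.0357, 0, 0, 0, 0, 190],
    [0.01, -0.0357, 0, 0, 0, 0, 190],
    [0.01, -0.0357, 0, 0, 0, 0, 190],
    [0.01, -0.0357, 0, 0, 0, 0, 190],
    [0.01, -0.0357, 0, 0, 0, 0, 190],
    [0.01, -0.0357, 0, 0, 0, 0, 190],
    [0.01, -0.0357, 0, 0, 0, 0, 190],
    [0.01, -0.0357, 0, 0, 0, 0, 190],
  ],
)

```text
time: 2.6
eef_pos: [506.0, 49.8, 231.2]
eef_rot: [[0.977, -0.213, -0.0], [-0.213, -0.977, -0.0], [0.0, 0.0, -1.0]]
force: [-0.1, 0.6, 0.2]
grip_width: 21.8
gripper_force: 0.0
```

```bash
python3 -c "
from h import *
st()"
```

```text
t 2.6 board xy [-47.2  -5.2] z 231.2 yaw -12.29 tilt [-0.     -0.0003] w 21.8 F [-0.1  0.6  0.2] q [ 0.17  0.34 -0.43  1.8   0.16  1.03 -2.11]
```

>>> send_rows(
  commands=[
    [0.009, 0, 0.03, 0, 0, 0, 190],
    [0, 0, 0.035, 0, 0, 0, 190],
    [0, 0, 0.035, 0, 0, 0, 190],
    [0, 0, 0.035, 0, 0, 0, 190],
    [0, 0, 0.03, 0, 0, 0, 190],
    [0, 0, 0.02, 0, 0, 0, 190],
    [0, 0, 0.012, 0, 0, 0, 190],
    [0, 0, 0, 0, 0, 0, 190],
  ],
)

```text
time: 3.4
eef_pos: [513.5, 46.5, 33.0]
eef_rot: [[0.977, -0.214, -0.003], [-0.214, -0.977, -0.0], [-0.003, 0.001, -1.0]]
force: [-0.4, -0.5, 0.7]
grip_width: 21.6
gripper_force: 0.0
```

```bash
python3 - <<'E'
from h import *
from rig import *
st()
c=capture("scene");cv2.imwrite("pics/s1.png",cv2.resize(c["pixels"][130:330,280:540],None,fx=3,fy=3))
E
```

```text
t 3.4 board xy [-39.2  -6.8] z 33.0 yaw -12.38 tilt [-0.0026 -0.0001] w 21.6 F [-0.4 -0.5  0.7] q [ 0.07  0.61 -0.32  2.02  0.34  0.57 -2.26]
```

View pics/s1.png

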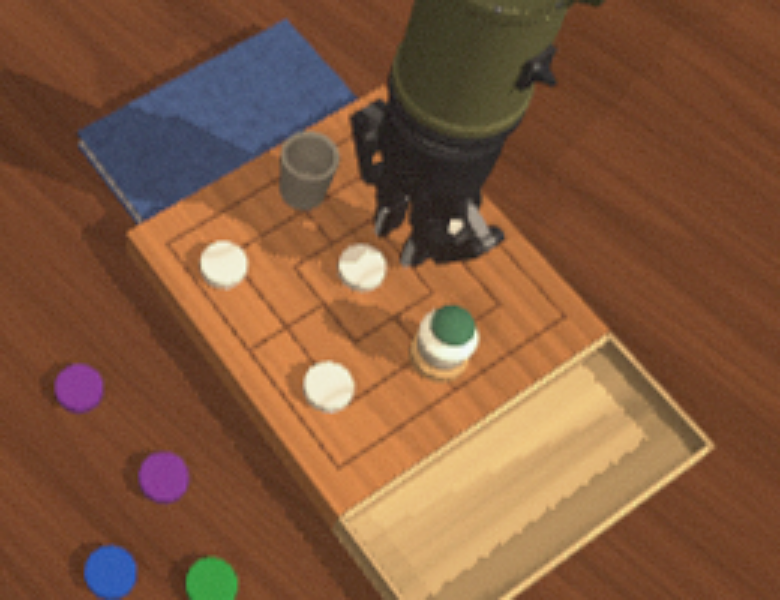

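The fingers straddle behind counter2 at crop (362,267), clear of the candle at (308,170) and the stack at (447,335). Next I push it towards +x.

>>> send_rows(
  commands=[
    [0.005, 0, 0, 0, 0, 0, 190],
    [0.008, 0, 0, 0, 0, 0, 190],
    [0.01, 0, 0, 0, 0, 0, 190],
    [0.01, 0, 0, 0, 0, 0, 190],
    [0.01, 0, 0, 0, 0, 0, 190],
    [0.01, 0, 0, 0, 0, 0, 190],
    [0.01, 0, 0, 0, 0, 0, 190],
    [0.008, 0, 0, 0, 0, 0, 190],
    [0.006, 0, 0, 0, 0, 0, 190],
    [0.004, 0, 0, 0, 0, 0, 190],
    [0.002, 0, 0, 0, 0, 0, 190],
    [-0.005, 0, 0, 0, 0, 0, 190],
    [-0.01, 0, -0.01, 0, 0, 0, 190],
    [-0.01, 0, -0.045, 0, 0, 0, 190],
    [0, 0, -0.045, 0, 0, 0, 190],
    [0, 0, -0.02, 0, 0, 0, 190],
  ],
)

```text
time: 5.05
eef_pos: [571.0, 35.0, 158.9]
eef_rot: [[0.977, -0.215, 0.005], [-0.215, -0.977, 0.0], [0.005, -0.001, -1.0]]
force: [0.7, 0.7, 0.6]
grip_width: 21.9
gripper_force: 0.0
```

```bash
python3 - <<'E'
from h import *
from rig import *
st()
s=capture("scene")
for w in white(s,box=(320,500,170,320)):print(w[0],w[1],bd(w[2]))
for w in white(capture("top")):print(w[0],w[1],bd(w[2]))
E
```

```text
t 5.05 board xy [19.5 -5.5] z 158.9 yaw -12.43 tilt [0.0047 0.0004] w 21.9 F [0.7 0.7 0.6] q [ 0.16  0.51 -0.4   1.75  0.24  0.93 -2.13]
[429.7 203.3] 149 [-78.8   1.5]
[354.1 217.6] 171 [ 77.7 -59.1]
[373.  235.2] 176 [68.8 -4.3]
[429.8 245.7] 99 [-14.1  77.9]
[389.1 258.2] 191 [72.  54.3]
[223.7 213.2] 187 [73.4 52.4]
[248.9 220.1] 185 [70.2 -6.7]
[273.5 221.6] 187 [ 78.6 -61.4]
[276.5 261.3] 52 [ -6.5 -87.6]
[231.6 284.3] 191 [-77.2  -1. ]
```

>>> send_rows(
  commands=[
    [0, 0, 0, 0, 0, -0.131, 190],
    [0, 0, 0, 0, 0, -0.131, 190],
    [0, 0, 0, 0, 0, -0.131, 190],
    [0, 0, 0, 0, 0, -0.131, 190],
    [0, 0, 0, 0, 0, -0.131, 190],
    [0, 0, 0, 0, 0, -0.131, 190],
    [0, 0, 0, 0, 0, -0.131, 190],
    [0, 0, 0, 0, 0, -0.131, 190],
    [0, 0, 0, 0, 0, -0.131, 190],
    [0, 0, 0, 0, 0, -0.131, 190],
    [0, 0, 0, 0, 0, -0.131, 190],
    [0, 0, 0, 0, 0, -0.131, 190],
    [0.01, 0.018, 0.02, 0, 0, 0, 190],
    [0.01, 0.018, 0.03, 0, 0, 0, 190],
    [0.01, 0.016, 0.02, 0, 0, 0, 190],
    [0, 0, 0.01, 0, 0, 0, 190],
    [0, 0, 0, 0, 0, 0, 190],
  ],
)

```text
time: 6.85
eef_pos: [625.9, 52.2, 72.2]
eef_rot: [[0.214, 0.977, -0.005], [0.977, -0.214, -0.0], [-0.001, -0.004, -1.0]]
force: [-0.1, 0.0, 1.0]
grip_width: 21.6
gripper_force: 0.0
```

```bash
python3 -c "
from h import *
st()"
```

```text
t 6.85 board xy [69.3 23.1] z 72.2 yaw 77.64 tilt [-0.0045 -0.0005] w 21.6 F [-0.1  0.   1. ] q [ 0.31  0.77 -0.75  1.68  0.62  0.96 -0.89]
```

>>> send_rows(
  commands=[
    [0.001, 0.003, 0.02, 0, 0, 0, 190],
    [0, 0, 0.014, 0, 0, 0, 190],
    [0, 0, 0.004, 0, 0, 0, 190],
    [0, 0, 0, 0, 0, 0, 190],
    [0.004, 0, 0, 0, 0, 0, 190],
    [0.008, 0, 0, 0, 0, 0, 190],
    [0.012, 0, 0, 0, 0, 0, 190],
    [0.014, 0, 0, 0, 0, 0, 190],
    [0.014, 0, 0, 0, 0, 0, 190],
    [0.014, 0, 0, 0, 0, 0, 190],
    [0.014, 0, 0, 0, 0, 0, 190],
    [0.014, 0, 0, 0, 0, 0, 190],
    [0.014, 0, 0, 0, 0, 0, 190],
    [0.014, 0, 0, 0, 0, 0, 190],
    [0.004, 0, 0, 0, 0, 0, 190],
    [0, 0, 0, 0, 0, 0, 190],
    [0, 0, -0.03, 0, 0, 0, 190],
    [0, 0, -0.02, 0, 0, 0, 190],
  ],
)

```text
time: 8.65
eef_pos: [658.5, 174.4, 87.0]
eef_rot: [[0.216, 0.976, -0.0], [0.976, -0.216, -0.001], [-0.001, -0.0, -1.0]]
force: [0.5, 0.6, 0.4]
grip_width: 21.8
gripper_force: 0.0
```

```bash
python3 - <<'E'
from h import *
from rig import *
st()
s=capture("scene")
cv2.imwrite("pics/s2.png",cv2.resize(s["pixels"][130:360,280:540],None,fx=2.5,fy=2.5))
for w in white(s,box=(320,520,170,340)):print(w[0],w[1],bd(w[2]))
E
```

```text
t 8.65 board xy [ 74.7 149.6] z 87.0 yaw 77.51 tilt [-0.0005 -0.0007] w 21.8 F [0.5 0.6 0.4] q [ 0.1   0.81 -0.74  1.51  0.6   1.06 -1.  ]
[429.5 203.1] 157 [-78.9   0.9]
[354.1 217.6] 170 [ 77.6 -59.2]
[373.  235.2] 177 [68.7 -4.3]
[419.6 306.2] 207 [ 83.2 162.9]
```

View pics/s2.png

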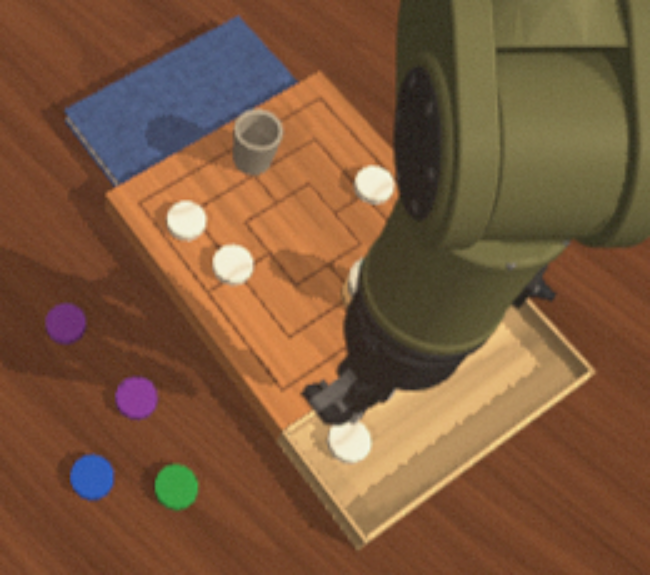

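Counter3 lies flat in the tray at crop (350,441), and the others haven't moved. Next is counter2.

>>> send_rows(
  commands=[
    [-0.01, -0.001, -0.02, 0, 0, 0, 171],
    [-0.025, -0.001, -0.01, 0, 0, 0, 171],
    [-0.03, -0.001, 0, 0, 0, 0, 171],
    [-0.03, -0.001, 0, 0, 0, 0, 171],
    [-0.03, 0, 0, 0, 0, 0, 171],
    [-0.03, 0, 0, 0, 0, 0, 171],
    [-0.02, 0, 0.02, 0, 0, 0, 171],
    [-0.004, 0, 0.02, 0, 0, 0, 171],
    [0, 0, 0, 0, 0, 0, 171],
    [0, 0, 0, 0, 0, 0, 171],
  ],
)

```text
time: 9.7
eef_pos: [615.7, 1.1, 76.8]
eef_rot: [[0.216, 0.976, -0.001], [0.976, -0.216, 0.0], [-0.0, -0.001, -1.0]]
force: [0.2, -0.1, 0.7]
grip_width: 28.4
gripper_force: 0.0
```

```bash
python3 -c "
from h import *
st()"
```

```text
t 9.7 board xy [ 70.5 -28.9] z 76.8 yaw 77.53 tilt [-0.0006  0.0001] w 28.4 F [ 0.2 -0.1  0.7] q [ 0.4   0.74 -0.76  1.71  0.61  0.94 -0.82]
```

>>> send_rows(
  commands=[
    [-0.001, 0, 0.025, 0, 0, 0, 171],
    [0, 0, 0.014, 0, 0, 0, 171],
    [0, 0, 0.004, 0, 0, 0, 171],
    [0, 0, 0, 0, 0, 0, 171],
    [0.005, 0, 0, 0, 0, 0, 171],
    [0.01, 0, 0, 0, 0, 0, 171],
    [0.014, -0.001, 0, 0, 0, 0, 171],
    [0.015, -0.001, 0, 0, 0, 0, 171],
    [0.015, -0.001, 0, 0, 0, 0, 171],
    [0.015, -0.001, 0, 0, 0, 0, 171],
    [0.015, -0.001, 0, 0, 0, 0, 171],
    [0.015, -0.001, 0, 0, 0, 0, 171],
    [0.015, -0.002, 0, 0, 0, 0, 171],
    [0.015, -0.003, 0, 0, 0, 0, 171],
    [0.015, -0.003, 0, 0, 0, 0, 171],
    [0.015, -0.003, 0, 0, 0, 0, 171],
    [0.012, -0.002, 0, 0, 0, 0, 171],
    [0.004, 0, 0, 0, 0, 0, 171],
    [0, 0, -0.03, 0, 0, 0, 171],
    [0, 0, -0.03, 0, 0, 0, 171],
  ],
)

```text
time: 11.7
eef_pos: [635.5, 180.0, 92.9]
eef_rot: [[0.215, 0.977, -0.002], [0.977, -0.215, -0.001], [-0.001, -0.002, -1.0]]
force: [0.0, 0.1, 0.5]
grip_width: 28.1
gripper_force: 0.0
```

```bash
python3 - <<'E'
from h import *
from rig import *
st()
s=capture("scene")
for w in white(s,box=(320,520,170,340)):print(w[0],w[1],bd(w[2]))
E
```

```text
t 11.7 board xy [ 51.  150.1] z 92.9 yaw 77.57 tilt [-0.0022 -0.0007] w 28.1 F [0.  0.1 0.5] q [ 0.09  0.78 -0.74  1.56  0.58  1.04 -1.03]
[429.5 203.1] 157 [-78.9   0.9]
[354.2 217.6] 170 [ 77.6 -59.1]
[425.  244.9] 54 [-7.1 71.2]
[440. 294.] 77 [ 35.3 166.2]
[419.6 310.5] 220 [ 88.7 169.4]
```

>>> send_rows(
  commands=[
    [-0.01, 0.003, -0.01, 0, 0, 0, 190],
    [-0.025, 0.003, -0.01, 0, 0, 0, 190],
    [-0.03, 0.003, 0, 0, 0, 0, 190],
    [-0.03, 0.003, 0, 0, 0, 0, 190],
    [-0.03, 0.003, 0, 0, 0, 0, 190],
    [-0.03, 0.003, 0, 0, 0, 0, 190],
    [-0.03, 0.003, 0, 0, 0, 0, 190],
    [-0.03, 0.003, 0, 0, 0, 0, 190],
    [-0.02, 0.003, 0.02, 0, 0, 0, 190],
    [-0.005, 0, 0.02, 0, 0, 0, 190],
    [0, 0, 0, 0, 0, 0, 190],
    [0, 0, 0, 0, 0, 0, 190],
  ],
)

```text
time: 12.95
eef_pos: [610.3, -60.0, 73.1]
eef_rot: [[0.216, 0.976, -0.001], [0.976, -0.216, 0.0], [0.0, -0.001, -1.0]]
force: [-0.1, 1.0, -0.5]
grip_width: 21.7
gripper_force: 0.0
```

```bash
python3 - <<'E'
from h import *
from rig import *
st()
s=capture("scene")
cv2.imwrite("pics/s3.png",cv2.resize(s["pixels"][130:360,280:540],None,fx=2.5,fy=2.5))
E
```

```text
t 12.95 board xy [ 78.5 -89.7] z 73.1 yaw 77.54 tilt [-0.0012  0.0005] w 21.7 F [-0.1  1.  -0.5] q [ 0.5   0.75 -0.76  1.72  0.62  0.93 -0.73]
```

View pics/s3.png

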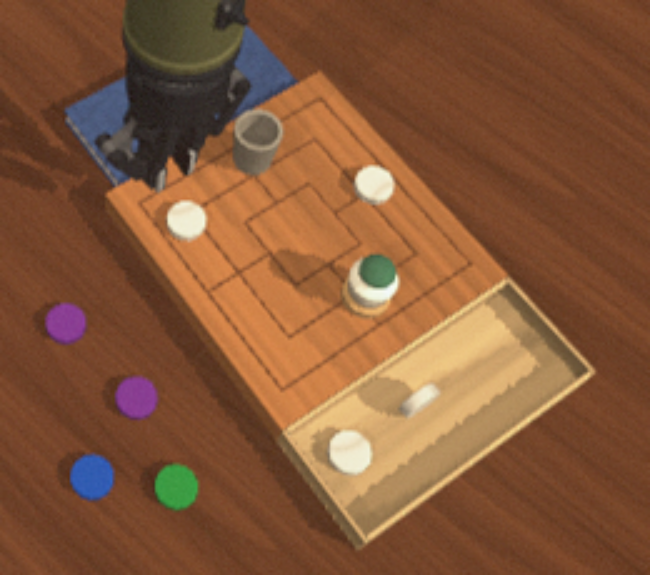

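Counter2 stands on edge in the tray at crop (420,400), and counter3 is at (350,452). Counter4 is ready to push.

>>> send_rows(
  commands=[
    [0, 0, 0.025, 0, 0, 0, 190],
    [0, 0, 0.012, 0, 0, 0, 190],
    [0, 0, 0.003, 0, 0, 0, 190],
    [0, 0, 0, 0, 0, 0, 190],
    [0.006, 0, 0, 0, 0, 0, 190],
    [0.012, 0, 0, 0, 0, 0, 190],
    [0.016, 0, 0, 0, 0, 0, 190],
    [0.018, 0, 0, 0, 0, 0, 190],
    [0.018, 0, 0, 0, 0, 0, 190],
    [0.018, 0, 0, 0, 0, 0, 190],
    [0.018, 0, 0, 0, 0, 0, 190],
    [0.018, 0, 0, 0, 0, 0, 190],
    [0.018, 0, 0, 0, 0, 0, 190],
    [0.018, 0, 0, 0, 0, 0, 190],
    [0.018, 0, 0, 0, 0, 0, 190],
    [0.018, 0, 0, 0, 0, 0, 190],
    [0.018, 0, 0, 0, 0, 0, 190],
    [0.014, 0, 0, 0, 0, 0, 190],
    [0.004, 0, -0.005, 0, 0, 0, 190],
    [0, 0, -0.04, 0, 0, 0, 190],
  ],
)

```text
time: 15.0
eef_pos: [658.0, 166.1, 74.3]
eef_rot: [[0.214, 0.977, -0.008], [0.977, -0.214, -0.003], [-0.004, -0.007, -1.0]]
force: [0.6, -0.7, 0.9]
grip_width: 21.4
gripper_force: 0.0
```

```bash
python3 -c "
from h import *
st()"
```

```text
t 15.0 board xy [ 76.  141.4] z 74.3 yaw 77.64 tilt [-0.0081 -0.0027] w 21.4 F [ 0.6 -0.7  0.9] q [ 0.1   0.82 -0.72  1.52  0.6   1.04 -0.99]
```

>>> send_rows(
  commands=[
    [0, 0, -0.04, 0, 0, 0, 190],
    [0, 0, -0.04, 0, 0, 0, 190],
    [-0.017, -0.0153, 0, 0, 0, 0, 190],
    [-0.017, -0.0153, 0, 0, 0, 0, 190],
    [-0.017, -0.0153, 0, 0, 0, 0, 190],
    [-0.017, -0.0153, 0, 0, 0, 0, 190],
    [-0.017, -0.0153, 0, 0, 0, 0, 190],
    [-0.017, -0.0153, 0, 0, 0, 0, 190],
    [-0.017, -0.0153, 0, 0, 0, 0, 190],
    [-0.017, -0.0153, 0, 0, 0, 0, 190],
    [-0.017, -0.0153, 0, 0, 0, 0, 190],
    [-0.017, -0.0153, 0, 0, 0, 0, 190],
    [0, 0, 0.03, 0, 0, 0, 190],
    [0, 0, 0.03, 0, 0, 0, 190],
    [0, 0, 0.02, 0, 0, 0, 190],
    [0, 0, 0, 0, 0, 0, 190],
    [0, 0, 0, 0, 0, 0, 190],
  ],
)

```text
time: 16.7
eef_pos: [474.8, 33.6, 78.8]
eef_rot: [[0.215, 0.977, -0.0], [0.977, -0.215, -0.0], [-0.0, -0.0, -1.0]]
force: [-0.5, 0.3, -0.0]
grip_width: 21.6
gripper_force: 0.0
```

```bash
python3 - <<'E'
from h import *
from rig import *
st()
s=capture("scene")
cv2.imwrite("pics/s4.png",cv2.resize(s["pixels"][130:360,280:540],None,fx=2.5,fy=2.5))
E
```

```text
t 16.7 board xy [-74.2 -27.7] z 78.8 yaw 77.56 tilt [-0.0001 -0.0001] w 21.6 F [-0.5  0.3 -0. ] q [ 0.39  0.57 -0.76  2.08  0.59  0.72 -0.97]
```

View pics/s4.png

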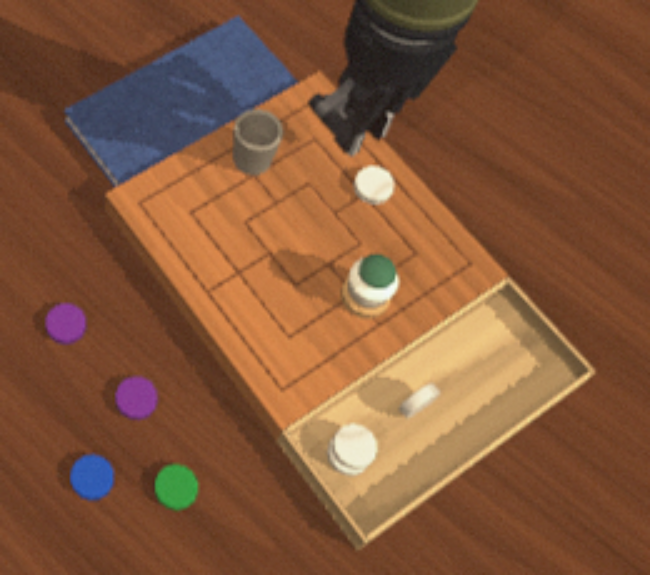

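Counter4 lies on top of counter3 in the tray at crop (354,447). Counter1 at (374,184) is the last one.

>>> send_rows(
  commands=[
    [-0.004, -0.003, 0.015, 0, 0, 0, 190],
    [0, 0, 0.02, 0, 0, 0, 190],
    [0, 0, 0.009, 0, 0, 0, 190],
    [0, 0, 0.001, 0, 0, 0, 190],
    [0.005, 0, 0, 0, 0, 0, 190],
    [0.01, 0, 0, 0, 0, 0, 190],
    [0.014, 0, 0, 0, 0, 0, 190],
    [0.015, 0, 0, 0, 0, 0, 190],
    [0.015, 0, 0, 0, 0, 0, 190],
    [0.015, 0, 0, 0, 0, 0, 190],
    [0.015, 0, 0, 0, 0, 0, 190],
    [0.015, 0, 0, 0, 0, 0, 190],
    [0.015, 0, 0, 0, 0, 0, 190],
    [0.015, 0, 0, 0, 0, 0, 190],
    [0.015, 0, 0, 0, 0, 0, 190],
    [0.015, 0, 0, 0, 0, 0, 190],
    [0.009, 0, 0, 0, 0, 0, 190],
    [0, 0, 0, 0, 0, 0, 190],
    [0, 0, -0.03, 0, 0, 0, 190],
    [0, 0, -0.04, 0, 0, 0, 190],
  ],
)

```text
time: 18.75
eef_pos: [506.7, 197.9, 102.3]
eef_rot: [[0.215, 0.976, -0.005], [0.977, -0.216, -0.002], [-0.003, -0.004, -1.0]]
force: [1.0, 0.5, 0.6]
grip_width: 22.2
gripper_force: 0.0
```

>>> send_rows(
  commands=[
    [0, 0, -0.04, 0, 0, 0, 190],
    [0, 0, -0.04, 0, 0, 0, 190],
    [-0.03, -0.03, -0.02, 0, 0, 0, 190],
    [-0.03, -0.03, 0, 0, 0, 0, 190],
    [-0.03, 0, 0, 0, 0, 0, 190],
    [-0.03, 0, 0, 0, 0, 0, 190],
    [-0.03, 0, 0, 0, 0, 0, 190],
    [-0.03, 0, 0, 0, 0, 0, 190],
    [0, 0, 0, 0, 0, 0, 190],
    [0, 0, 0, 0, 0, 0, 190],
  ],
)

```text
time: 19.75
eef_pos: [410.5, 35.5, 203.3]
eef_rot: [[0.218, 0.976, -0.0], [0.976, -0.218, -0.001], [-0.001, 0.0, -1.0]]
force: [-0.4, 0.3, -1.1]
grip_width: 21.8
gripper_force: 0.0
```

```bash
python3 - <<'E'
from h import *
from rig import *
st()
s=capture("scene")
cv2.imwrite("pics/s5.png",cv2.resize(s["pixels"][130:360,280:540],None,fx=2.5,fy=2.5))
E
```

```text
t 19.75 board xy [-137.3  -39.8] z 203.3 yaw 77.4 tilt [-0.     -0.0006] w 21.8 F [-0.4  0.3 -1.1] q [ 0.57  0.29 -0.91  2.06  0.29  0.92 -0.72]
```

View pics/s5.png

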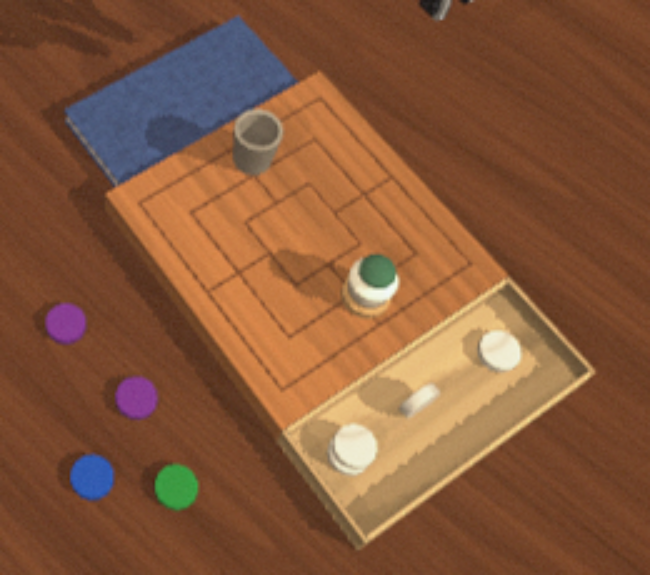

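All four counters are in the tray: two stacked at (354,447), one on edge at (420,400) and one flat at (500,350). The stack and candle haven't moved, and the arm is clear.

```bash
python3 -c "
from rig import *
print(job_done())"
```

```text
the job is handed in; nothing more can be done
None
```

I swept all four counters into the tray without picking any up, and the pebble stack, candle cup and mug were left alone; the job was handed in after about 20 s of robot time, but no verdict came back.

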